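# Count out three kiln props and hold the kiln lid open

### The job

Three firing-shelf props are to be set in the small kiln: first count exactly three of the four fire brick offcuts into the low steel tray beside it, lying flat side by side on its floor, and leave the fourth lying flat on the bench. Then take the kiln's lid by its grip bar, raise it to 60 degrees open and finish while still holding it there by hand, since it falls shut when let go and must not be propped. Do not move or upset the lidded flux pot and the glue bottle standing in front of the kiln.

Things in the scene. Friction and masses are not known exactly. Their poses are not given: they have to be found in the camera images.
- brick_1: one of four alike offcuts of soft fire brick, tan, 35 x 51 x 25 mm (x, y, z), about 0.09 kg, lying flat on a bench; origin at the centre of its underside, z up
- brick_2: one of four alike offcuts of soft fire brick, tan, 35 x 51 x 25 mm (x, y, z), about 0.09 kg, lying flat on a bench; origin at the centre of its underside, z up
- brick_3: one of four alike offcuts of soft fire brick, tan, 35 x 51 x 25 mm (x, y, z), about 0.09 kg, lying flat on a bench; origin at the centre of its underside, z up
- brick_4: one of four alike offcuts of soft fire brick, tan, 35 x 51 x 25 mm (x, y, z), about 0.09 kg, lying flat on a bench; origin at the centre of its underside, z up
- tray: low open steel tray standing on the bench beside the kiln, 130 x 190 mm (x, y) outside, 18 mm high, walls and floor 4 mm thick, about 0.7 kg, loose; origin at the centre of its underside, z up
- kiln: small grey top-loading kiln, cold, fixed to the bench; case 150 mm deep (x), 170 mm wide (y), 100 mm high, with a dial on its front; origin at the centre of its underside, its front faces its -x, z up; the hinged lid lies on top
- kiln_lid (a joint): opening angle of the kiln's lid in rad: 0 shut, growing as the front edge rises about the hinge on the back edge (60 degrees = 1.05), stop at 1.75. The lid is 150 mm deep, 170 mm wide, 22 mm thick, about 0.5 kg, and falls shut when let go (no stay, no spring)
- kiln_lid_grip (a point): middle of the lid's steel grip bar: a round bar 10 mm thick and 90 mm long between posts at its ends, parallel to the hinge (the kiln's y), 42 mm above the lid's top face; 125 mm ahead of the hinge (the kiln's -x) and 64 mm above it when shut; turns with the lid
- kiln_lid_hinge (a point): middle of the lid's hinge line, on the top back edge of the case, 75 mm behind the kiln's centre and 100 mm above the bench; the hinge line runs along the kiln's y
- flux_pot: white pot with a green lid, 53 mm across, 48 mm high, a bystander; origin at the centre of its underside
- glue_bottle: small bottle with a ribbed white cap, 27 mm across, 59 mm high, a bystander; origin at the centre of its underside
Not all that is in view belongs to the job. Leave any green look-alike of the brick_1 alone.

How it is judged (in metres and radians):
On the way, in this order (a step that is already met when the one before it is completed fails the run):
1. exactly three bricks lie flat in the tray, let go, the fourth on the bench, the lid still shut (((horizontal distance between brick_1 and tray below 0.1 m and z of brick_1 in the frame of tray between 0.002 and 0.014 m and angle between brick_1's own z axis and vertical below 0.15 rad) or height (world z) of brick_1 below 0.002 m) and ((horizontal distance between brick_2 and tray below 0.1 m and z of brick_2 in the frame of tray between 0.002 and 0.014 m and angle between brick_2's own z axis and vertical below 0.15 rad) or height (world z) of brick_2 below 0.002 m) and ((horizontal distance between brick_3 and tray below 0.1 m and z of brick_3 in the frame of tray between 0.002 and 0.014 m and angle between brick_3's own z axis and vertical below 0.15 rad) or height (world z) of brick_3 below 0.002 m) and ((horizontal distance between brick_4 and tray below 0.1 m and z of brick_4 in the frame of tray between 0.002 and 0.014 m and angle between brick_4's own z axis and vertical below 0.15 rad) or height (world z) of brick_4 below 0.002 m) and ((height (world z) of each of brick_1, brick_2, brick_3 above 0.002 m and height (world z) of brick_4 below 0.002 m) or (height (world z) of each of brick_1, brick_2, brick_4 above 0.002 m and height (world z) of brick_3 below 0.002 m) or (height (world z) of each of brick_1, brick_3, brick_4 above 0.002 m and height (world z) of brick_2 below 0.002 m) or (height (world z) of brick_1 below 0.002 m and height (world z) of each of brick_2, brick_3, brick_4 above 0.002 m)) and value of joint kiln_lid below 0.1 rad and contact force between the fingers and brick_1 below 0.1 N and contact force between the fingers and brick_2 below 0.1 N and contact force between the fingers and brick_3 below 0.1 N and contact force between the fingers and brick_4 below 0.1 N and linear speed of each of brick_1, brick_2, brick_3, brick_4 below 0.03 m/s), for 0.2 s.
2. the lid is held by the fingers at 60 degrees (value of joint kiln_lid between 0.942 and 1.152 rad and velocity of joint kiln_lid between -0.1 and 0.1 rad/s and contact force between the fingers and kiln above 0.4 N), for 0.3 s.
At the end, for the whole second after the job is handed in: The lid stands at 60 degrees open, within 6 degrees, at rest, held by the fingers with nothing propped under it; exactly three bricks lie flat on the tray's floor, at rest, and the fourth lies flat on the bench outside the tray (all of step 2 and ((horizontal distance between brick_1 and tray below 0.1 m and z of brick_1 in the frame of tray between 0.002 and 0.014 m and angle between brick_1's own z axis and vertical below 0.15 rad) or height (world z) of brick_1 below 0.002 m) and ((horizontal distance between brick_2 and tray below 0.1 m and z of brick_2 in the frame of tray between 0.002 and 0.014 m and angle between brick_2's own z axis and vertical below 0.15 rad) or height (world z) of brick_2 below 0.002 m) and ((horizontal distance between brick_3 and tray below 0.1 m and z of brick_3 in the frame of tray between 0.002 and 0.014 m and angle between brick_3's own z axis and vertical below 0.15 rad) or height (world z) of brick_3 below 0.002 m) and ((horizontal distance between brick_4 and tray below 0.1 m and z of brick_4 in the frame of tray between 0.002 and 0.014 m and angle between brick_4's own z axis and vertical below 0.15 rad) or height (world z) of brick_4 below 0.002 m) and ((height (world z) of each of brick_1, brick_2, brick_3 above 0.002 m and height (world z) of brick_4 below 0.002 m) or (height (world z) of each of brick_1, brick_2, brick_4 above 0.002 m and height (world z) of brick_3 below 0.002 m) or (height (world z) of each of brick_1, brick_3, brick_4 above 0.002 m and height (world z) of brick_2 below 0.002 m) or (height (world z) of brick_1 below 0.002 m and height (world z) of each of brick_2, brick_3, brick_4 above 0.002 m)) and linear speed of each of brick_1, brick_2, brick_3, brick_4 below 0.03 m/s and contact force between each of brick_1, brick_2, brick_3, brick_4, tray and kiln below 0.2 N); the arm keeps its last pose, push and grip.
It fails at once if the flux_pot is moved by more than 4 cm or tipped (distance of flux_pot from where it was at the start of the episode above 0.04 m or angle between flux_pot's own z axis and vertical above 0.5 rad).
It fails at once if the glue_bottle is moved by more than 4 cm or tipped (distance of glue_bottle from where it was at the start of the episode above 0.04 m or angle between glue_bottle's own z axis and vertical above 0.5 rad).
It also fails if it takes over 72 s, if anything falls off the work surface, if the arm or the gripper's body presses on something with over 40 N, if the wrist force passes 120 N, or if a joint passes its speed limit or range.

### The arm

A 6-joint arm with a two-finger parallel gripper is mounted at the origin on a cart in front of the work surface, level with it; the furniture and walls round the work are solid. World frame = base frame: x ahead of the robot, y to its left, z up, the work surface at z = 0. Lengths are in mm, angles in degrees, forces in N, time in s.
With the tool pointing down it reaches from about 350 to 850 mm from the base axis. Payload 8.1 kg.
Tool frame: the origin (TCP) lies at the very end of the fingers, on their centre line; the grasp point (between the pads) lies 19 mm behind it; z points along the fingers, y is the direction in which the jaws open and shut (so a half turn about z gives the same grasp; the last joint's range is limited). The gripper opens to 85 mm and grips with 20 to 120 N. Pads are 22 mm wide; open, the fingers measure 114 mm over their backs; the gripper's body (76 mm by 85 mm) begins 54 mm behind the grasp point. The pads swing forward as they close: fully open they stand 13 mm farther back than shut.
Start: joints at [67.643, 7.471, 85.268, -0, 87.261, -4.893], TCP at [180.04, 572.356, 231.292] pointing down, gripper open.
Joint ranges: [-169.43, 169.43], [-51.17, 129.36], [1.28, 143.12], [-76.62, 256.62], [0, 156.53], [-152.29, 152.29]. Speed limits (degrees/s): [136.94, 136.94, 159.86, 180, 180, 180].

### API

Orientations are given as [roll, pitch, yaw] about the fixed x, y, z axes, in that order (R = Rz(yaw) Ry(pitch) Rx(roll)).
In Python, from bench import r, eyes gives the robot as it stands. The module is installed in compiled form; this text tells all that it offers.
- The arm moves only by the tool play_rows, never from a script. Its argument "deltas" is a list of rows, each a list of 3 entries, a list of its own where there are three numbers: the shift along the tool's x, y, z in m, then the turn, a rotation vector about the tool's x, y, z in rad, then the closure, from 0 (fully open) to 1 (shut). A call has 1 to 8 rows; each row shifts and turns the pose as measured when the row begins, along the tool's axes as they then stand; what a row does not reach is not made up. A row lasts 1/8 s, in which the tool goes at most 62.5 mm and 10.7 degrees, less where a joint would pass 70% of its speed; a pose out of reach is approached as far as the arm can. A call with a gripper value outside its range is refused whole. The fingers move at their own pace and stop on an object; "force" is the grip in N (left out, the last holds). Time passes only in rows, so rows that do not move let the fingers close. It gives the time, the measured TCP pose, the force and the opening at its end, in the units of the state.
- r.sense(): the state, without advancing time (a new reading comes with each control period).
- eyes.snapshot(name): name is "side" or "top" or "wrist"; returns the picture (420x560x3 uint8, red, green, blue); there is no depth.
- eyes.get_calibration(name): a dict with "mtx" (3x3 intrinsics, pixels), "D" ([k1, k2, p1, p2, k3] as OpenCV has them; the pictures are not rectified), "R" (3x3) and "t" (3): a world point X has camera coordinates R X + t; the wrist camera has in their place "T_tool_cam" (4x4, takes a point from camera to tool coordinates, whose origin is the TCP and whose axes are the flange's). Camera axes: x right, y down, z forward; pixel columns grow to the right and rows downward; lengths in mm; the calibration is good to about 2 mm. A picture is of the moment at which its call begins: read the wrist's pose just before it. get_calibration takes no time and is no camera call.
- r.hand_in(): hands the job in, once; it reports no verdict.
The state is a dict: "time": time; "joint_pos": joint angles; "qd": joint speeds; "joint_efforts": joint torques, N m; "tool_pos": TCP position; "tcp_rot": TCP orientation; "ft_force": force on the tool from outside, world axes, zero at the start; "wrist_torque": the same for the moment, N m; "finger_gap": finger opening in mm.
Only numpy, scipy, OpenCV 4.12 (cv2) and the standard library are available. Lean on these libraries where they do the work, as an engineer would, in place of code of your own. Each camera call takes 0.05 s, during which the arm holds its last target. There are 200 camera calls.

## Working session

There is one attempt and no reset: what is moved stays moved. The work goes in short steps, Python scripts to look and compute and a tool call to move; the robot and the scene stay as the last step left them, time stands still between calls to the robot, and variables do not carry over. Pictures are saved under pics/ and viewed, about 8 in all and at most 12, crops included, and the job is handed in when it is done.

Besides the shell and the picture viewer there is one more tool, called after "Request:" by a JSON object that holds its "api" and its "payload", one argument or row to a line. play_rows: Moves the arm, as the interface text tells. Its arguments: {"type":"object","properties":{"deltas":{"type":"array"},"force":{"type":"number"}},"required":["deltas"]}

```bash
mkdir -p pics; python3 - <<'E'
from bench import r, eyes
import cv2
for n in ("side","top"):
    cv2.imwrite(f"pics/{n}0.png",eyes.snapshot(n)[:,:,::-1])
    c=eyes.get_calibration(n); print(n,c)
s=r.sense(); print(s); print(eyes.get_calibration("wrist"))
E
```

```text
side {'mtx': array([[473.01531647,   0.        , 283.51034663],
       [  0.        , 473.01531647, 208.65884505],
       [  0.        ,   0.        ,   1.        ]]), 'D': array([-0.06404395,  0.        ,  0.        ,  0.        ,  0.        ]), 'R': array([[ 2.55934254e-01,  9.66694149e-01,  2.81484548e-04],
       [ 8.49906913e-01, -2.24875834e-01, -4.76538665e-01],
       [-4.60603840e-01,  1.22201803e-01, -8.79153469e-01]]), 't': array([-244.44498273, -330.30243594, 1676.06625238])}
top {'mtx': array([[521.50662741,   0.        , 283.52523472],
       [  0.        , 521.50662741, 210.76303077],
       [  0.        ,   0.        ,   1.        ]]), 'D': array([0.03437184, 0.        , 0.        , 0.        , 0.        ]), 'R': array([[-0.01570795, -0.99986379, -0.00506593],
       [-0.97976678,  0.01640286, -0.1994693 ],
       [ 0.19952522,  0.00183018, -0.97989098]]), 't': array([ 103.72288035,  495.64167614, 1350.40912736])}
{'time': 0.1, 'joint_pos': array([ 6.76439802e+01,  7.51066759e+00,  8.53224496e+01, -2.25214158e-04,
        8.72636102e+01, -4.89535228e+00]), 'qd': array
[... 406 characters left out ...]
08036579]), 'wrist_torque': array([ 0.0098577 , -0.00558657,  0.00797586]), 'finger_gap': 85.6919027269715}
{'mtx': array([[347.12555802,   0.        , 278.95424636],
       [  0.        , 347.12555802, 211.03030522],
       [  0.        ,   0.        ,   1.        ]]), 'D': array([0.01883394, 0.        , 0.        , 0.        , 0.        ]), 'T_tool_cam': array([[-1.48582589e-04, -9.61572631e-01, -2.74550640e-01,
         6.86426426e+01],
       [ 9.99999725e-01,  5.65501169e-05, -7.39242833e-04,
         3.68870268e-01],
       [ 7.26361546e-04, -2.74550675e-01,  9.61572358e-01,
        -1.42621797e+02],
       [ 0.00000000e+00,  0.00000000e+00,  0.00000000e+00,
         1.00000000e+00]])}
```

View pics/top0.png

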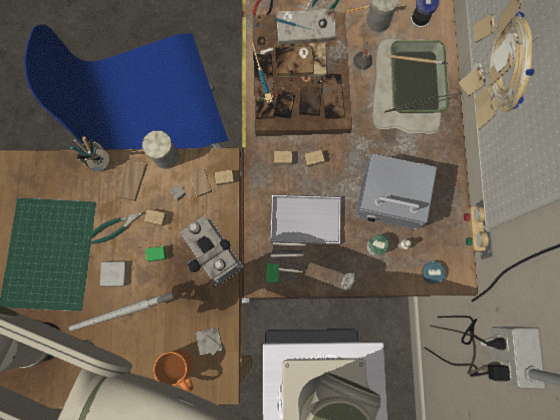

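View pics/side0.png

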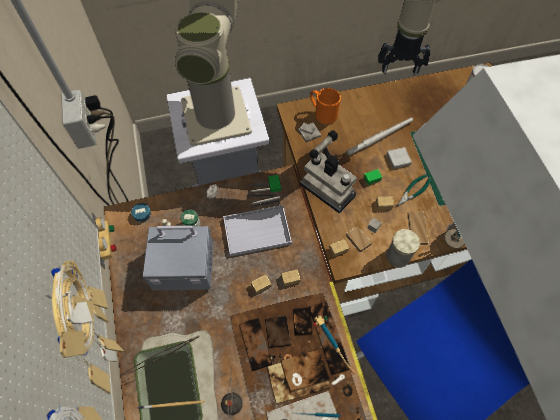

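The top view shows bricks at about (283,158), (316,158), (224,177) and (155,217). The tray is near (306,219), the kiln near (398,192), the pot at (377,244) and the bottle at (406,244). I'll measure these next.

```bash
cat > h.py <<'E'
import numpy as np, cv2
from scipy.spatial.transform import Rotation as Ro
from bench import r, eyes
def cam(n):
    c=eyes.get_calibration(n)
    if n!="wrist": return c["mtx"],c["D"],np.array(c["R"]),np.array(c["t"])
    s=r.sense(); T=np.eye(4); T[:3,:3]=Ro.from_euler("xyz",s["tcp_rot"],degrees=True).as_matrix(); T[:3,3]=s["tool_pos"]
    M=np.linalg.inv(T@np.array(c["T_tool_cam"])); return c["mtx"],c["D"],M[:3,:3],M[:3,3]
def unproj(n,px,z,C=None):
    K,D,R,t=C or cam(n); px=np.array(px,float).reshape(-1,1,2)
    u=cv2.undistortPoints(px,K,D).reshape(-1,2); d=np.c_[u,np.ones(len(u))]@R; o=-R.T@t
    return o+d*((z-o[2])/d[:,2])[:,None]
def proj(n,X,C=None):
    K,D,R,t=C or cam(n); return cv2.projectPoints(np.array(X,float).reshape(-1,3),cv2.Rodrigues(R)[0],t,K,D)[0].reshape(-1,2)
E
python3 - <<'E'
from h import *
for n,ps in (("top",[(283,158),(316,158),(224,177),(155,217)]),("side",[(261,285),(290,278),(338,247),(385,203)])):
    print(n,unproj(n,ps,25).round().tolist())
print("tray",unproj("top",[(274,197),(341,197),(340,242),(271,242)],18).round().tolist(), unproj("side",[(223,218),(284,207),(291,241),(230,255)],18).round().tolist())
print("pot",unproj("top",[(377,242),(406,244)],50).round().tolist(), unproj("side",[(190,217)],50).round().tolist())
print("kiln",unproj("top",[(372,157),(436,163),(428,226),(363,215)],122).round().tolist(),"bar",unproj("top",[(376,203),(418,208)],164).round().tolist(),unproj("side",[(157,236),(193,233)],164).round().tolist())
im=cv2.imread("pics/top0.png")[125:275,140:450]; cv2.imwrite("pics/crop.png",cv2.resize(im,None,fx=2.58,fy=2.58,interpolation=cv2.INTER_CUBIC))
E
```

```text
top [[653.0, 95.0, 25.0], [651.0, 3.0, 25.0], [601.0, 259.0, 25.0], [491.0, 446.0, 25.0]]
side [[662.0, 11.0, 25.0], [663.0, 97.0, 25.0], [606.0, 260.0, 25.0], [501.0, 449.0, 25.0]]
tray [[543.0, 121.0, 18.0], [540.0, -64.0, 18.0], [415.0, -56.0, 18.0], [418.0, 131.0, 18.0]] [[419.0, -52.0, 18.0], [430.0, 141.0, 18.0], [548.0, 131.0, 18.0], [546.0, -56.0, 18.0]]
pot [[409.0, -151.0, 50.0], [402.0, -227.0, 50.0]] [[407.0, -147.0, 50.0]]
kiln [[621.0, -136.0, 122.0], [602.0, -300.0, 122.0], [437.0, -268.0, 122.0], [468.0, -106.0, 122.0]] bar [[490.0, -133.0, 164.0], [475.0, -235.0, 164.0]] [[505.0, -234.0, 164.0], [521.0, -138.0, 164.0]]
```

View pics/crop.png

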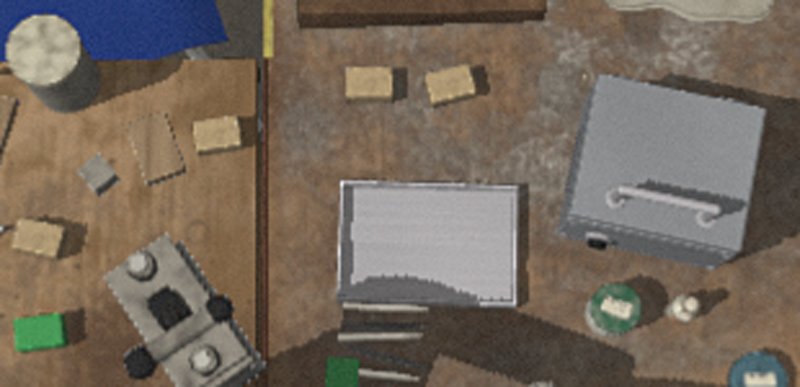

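The crop confirms the tray, three nearby bricks and the grip bar. I'll plan the row numbers with a small helper, then move over bricks A and B for a closer look.

```bash
cat >> h.py <<'E'
def plan(pos,yaw,step=55,pitch=0,start=None):
    s=r.sense(); p=np.array(s["tool_pos"]); Rr=Ro.from_euler("xyz",s["tcp_rot"],degrees=True)
    if start is not None: p,Rr=np.array(start[0],float),Ro.from_euler("xyz",[180,0,start[1]],degrees=True)
    G=Ro.from_euler("xyz",[180,pitch,yaw],degrees=True); d=np.array(pos)-p
    rv=(Rr.inv()*G).as_rotvec(); n=int(max(1,np.ceil(np.linalg.norm(d)/step),np.ceil(np.linalg.norm(rv)/.18)))
    out=[]
    for i in range(n):
        Ri=Rr*Ro.from_rotvec(rv*i/n); out.append([[round(float(v),4) for v in Ri.inv().apply(d/n)/1000],[round(float(v),3) for v in rv/n]])
    print(n,"rows to",pos,yaw)
    for o in out: print(o)
E
python3 -c "
from h import *
plan([652,60,200],90)"
```

```text
13 rows to [652, 60, 200] 90
[[-0.0465, -0.0267, 0.0024], [-0.0, 0.0, 0.097]]
[[-0.0488, -0.022, 0.0024], [-0.0, 0.0, 0.097]]
[[-0.0507, -0.0172, 0.0024], [-0.0, 0.0, 0.097]]
[[-0.0522, -0.0121, 0.0024], [-0.0, 0.0, 0.097]]
[[-0.0531, -0.007, 0.0024], [-0.0, 0.0, 0.097]]
[[-0.0535, -0.0018, 0.0023], [-0.0, 0.0, 0.097]]
[[-0.0535, 0.0034, 0.0023], [-0.0, 0.0, 0.097]]
[[-0.0529, 0.0086, 0.0023], [-0.0, 0.0, 0.097]]
[[-0.0518, 0.0137, 0.0023], [-0.0, 0.0, 0.097]]
[[-0.0502, 0.0186, 0.0023], [-0.0, 0.0, 0.097]]
[[-0.0482, 0.0234, 0.0023], [-0.0, 0.0, 0.097]]
[[-0.0457, 0.028, 0.0023], [-0.0, 0.0, 0.097]]
[[-0.0427, 0.0323, 0.0023], [-0.0, 0.0, 0.097]]
```

Request:
{"api": "play_rows", "payload": {
  "deltas": [
    [[-0.047, -0.027, 0.002], [0, 0, 0.1], 0.3],
    [[-0.049, -0.022, 0.002], [0, 0, 0.1], 0.3],
    [[-0.051, -0.017, 0.002], [0, 0, 0.1], 0.3],
    [[-0.052, -0.012, 0.002], [0, 0, 0.1], 0.3],
    [[-0.053, -0.007, 0.002], [0, 0, 0.1], 0.3],
    [[-0.053, -0.002, 0.002], [0, 0, 0.1], 0.3],
    [[-0.053, 0.003, 0.002], [0, 0, 0.1], 0.3],
    [[-0.053, 0.009, 0.002], [0, 0, 0.1], 0.3]
  ]
}}

```text
time: 1.1
tool_pos: [468.8, 243.8, 210.4]
tcp_rot: [-179.7, 0.1, 115.7]
ft_force: [0.1, -0.1, 0.1]
finger_gap: 59.8
```

```bash
python3 -c "
from h import *
plan([652,60,200],90)"
```

```text
5 rows to [652, 60, 200] 90
[[-0.049, 0.0171, 0.0021], [-0.001, 0.001, 0.09]]
[[-0.0473, 0.0214, 0.0021], [-0.001, 0.001, 0.09]]
[[-0.0452, 0.0256, 0.0021], [-0.001, 0.001, 0.09]]
[[-0.0427, 0.0295, 0.0021], [-0.001, 0.001, 0.09]]
[[-0.0399, 0.0332, 0.0021], [-0.001, 0.001, 0.09]]
```

Request:
{"api": "play_rows", "payload": {
  "deltas": [
    [[-0.049, 0.017, 0.002], [0, 0, 0.09], 0.3],
    [[-0.047, 0.021, 0.002], [0, 0, 0.09], 0.3],
    [[-0.045, 0.026, 0.002], [0, 0, 0.09], 0.3],
    [[-0.043, 0.03, 0.002], [0, 0, 0.09], 0.3],
    [[-0.04, 0.033, 0.002], [0, 0, 0.09], 0.3],
    [[0, 0, 0], [0, 0, 0], 0.3]
  ]
}}

```text
time: 1.85
tool_pos: [655.6, 47.7, 195.7]
tcp_rot: [-179.5, 0.3, 88.7]
ft_force: [-1.0, -0.5, -0.0]
finger_gap: 59.9
```

```bash
cat >> h.py <<'E'
def bricks(tag):
    C=cam("wrist"); im=eyes.snapshot("wrist"); cv2.imwrite(f"pics/{tag}.png",im[:,:,::-1])
    hsv=cv2.cvtColor(im,cv2.COLOR_RGB2HSV); m=cv2.inRange(hsv,(12,50,150),(28,170,255)); m=cv2.morphologyEx(m,cv2.MORPH_OPEN,np.ones((5,5)))
    for c in cv2.findContours(m,cv2.RETR_EXTERNAL,cv2.CHAIN_APPROX_NONE)[0]:
        if cv2.contourArea(c)<800: continue
        w=unproj("wrist",c.reshape(-1,2),25,C)[:,:2].astype(np.float32)
        (x,y),(a,b),th=cv2.minAreaRect(w)
        if a<b: th+=90  # long axis angle
        print(cv2.boundingRect(c),"centre",round(x),round(y),"size",round(a),round(b),"long axis deg",round((th)%180,1))
E
python3 -c "
from h import *
s=r.sense(); print(s['tool_pos'],s['tcp_rot'],s['finger_gap'])
bricks('w1')"
```

```text
[655.62861765  47.66895105 195.67823611] [-179.46261483    0.29575603   88.67523493] 59.942524371186174
(0, 267, 124, 102) centre 420 -98 size 127 117 long axis deg 71.0
(0, 192, 34, 49) centre 407 26 size 48 30 long axis deg 77.5
(0, 0, 560, 361) centre 645 32 size 339 465 long axis deg 178.0
```

View pics/w1.png

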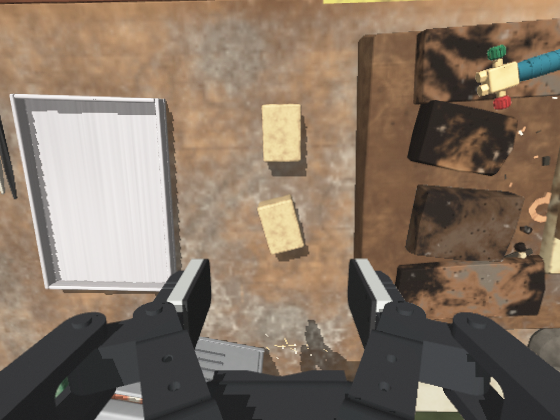

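The wrist view shows brick A at (282,132), brick B at (281,226) and the whole tray, with rim corners near (12,95), (165,98), (174,290) and (46,288).

```bash
sed -i 's/(12,50,150),(28,170,255)/(20,60,200),(32,150,255)/' h.py; python3 - <<'E'
from h import *
im=cv2.imread('pics/w1.png'); hsv=cv2.cvtColor(im,cv2.COLOR_BGR2HSV); print(hsv[132,282],hsv[226,281],hsv[60,200],hsv[180,240])
bricks('w2')
print(unproj("wrist",[(282,132),(281,226)],25).round())
w=unproj("wrist",[(12,95),(165,98),(174,290),(46,288)],18).round(); print(w,w.mean(0))
E
```

```text
[ 20  86 225] [ 20  87 226] [ 16  62 173] [ 14  70 171]
(260, 202, 42, 53) centre 655 11 size 32 49 long axis deg 104.3
(264, 107, 37, 55) centre 658 99 size 47 31 long axis deg 89.5
[[657. 102.  25.]
 [655.  15.  25.]]
[[422. 137.  18.]
 [555. 133.  18.]
 [543. -55.  18.]
 [413. -51.  18.]] [483.25  41.    18.  ]
```

```bash
python3 -c "
from h import *
plan([656,98,100],90); plan([656,98,4],90,50,start=([656,98,100],90))"
```

```text
2 rows to [656, 98, 100] 90
[[0.0239, 0.0009, 0.0481], [-0.005, 0.002, -0.009]]
[[0.0238, 0.0009, 0.0482], [-0.005, 0.002, -0.009]]
2 rows to [656, 98, 4] 90
[[0.0, -0.0, 0.048], [0.0, 0.0, 0.0]]
[[0.0, -0.0, 0.048], [0.0, 0.0, 0.0]]
```

Request:
{"api": "play_rows", "payload": {
  "deltas": [
    [[0.025, 0.001, 0.048], [-0.005, 0.002, -0.012], 0.3],
    [[0.025, 0, 0.048], [-0.005, 0.002, -0.012], 0.3],
    [[0, 0, 0.035], [0, 0, 0], 0.3],
    [[0, 0, 0.025], [0, 0, 0], 0.3],
    [[0, 0, 0.015], [0, 0, 0], 0.3],
    [[0, 0, 0], [0, 0, 0], 0.3]
  ],
  "force": 30
}}

```text
time: 2.7
tool_pos: [652.3, 110.1, 24.1]
tcp_rot: [179.8, -0.1, 91.0]
ft_force: [-0.5, 0.3, 1.0]
finger_gap: 59.8
```

Request:
{"api": "play_rows", "payload": {
  "deltas": [
    [[-0.01, 0.004, 0.01], [0, 0, 0.008], 0.3],
    [[0, 0, 0.007], [0, 0, 0], 0.3],
    [[0, 0, 0], [0, 0, 0], 0.3]
  ]
}}

```text
time: 3.08
tool_pos: [659.2, 99.6, 9.6]
tcp_rot: [179.5, -0.1, 90.6]
ft_force: [-0.1, 0.3, 0.1]
finger_gap: 59.6
```

Request:
{"api": "play_rows", "payload": {
  "deltas": [
    [[0, -0.002, 0.004], [0.005, 0, 0], 0.3],
    [[0, 0, 0], [0, 0, 0], 0.7],
    [[0, 0, 0], [0, 0, 0], 0.7],
    [[0, 0, 0], [0, 0, 0], 0.8],
    [[0, 0, 0], [0, 0, 0], 0.8]
  ],
  "force": 30
}}

```text
time: 3.7
tool_pos: [658.0, 99.5, 6.7]
tcp_rot: [179.7, -0.1, 90.5]
ft_force: [0.7, -0.7, -0.5]
finger_gap: 33.8
```

Request:
{"api": "play_rows", "payload": {
  "deltas": [
    [[0, 0, -0.04], [0, 0, 0], 0.8],
    [[0, -0.02, -0.03], [0, 0, 0.01], 0.8],
    [[0, -0.045, 0], [0, 0, 0.015], 0.8],
    [[0, -0.045, 0], [0, 0, 0.015], 0.8],
    [[0, -0.045, 0], [0, 0, 0.01], 0.8],
    [[0, -0.01, 0], [0, 0, 0], 0.8],
    [[0, 0, 0], [0, 0, 0], 0.8]
  ]
}}

```text
time: 4.58
tool_pos: [488.0, 101.8, 77.2]
tcp_rot: [179.6, -0.2, 87.6]
ft_force: [1.1, -0.3, -0.4]
finger_gap: 34.0
```

```bash
python3 -c "
from h import *
plan([485,98,12],87)
cv2.imwrite('pics/w3.png',eyes.snapshot('wrist')[:,:,::-1])"
```

```text
2 rows to [485, 98, 12] 87
[[-0.0021, -0.0016, 0.0326], [0.003, -0.002, 0.005]]
[[-0.002, -0.0015, 0.0326], [0.003, -0.002, 0.005]]
```

View pics/w3.png

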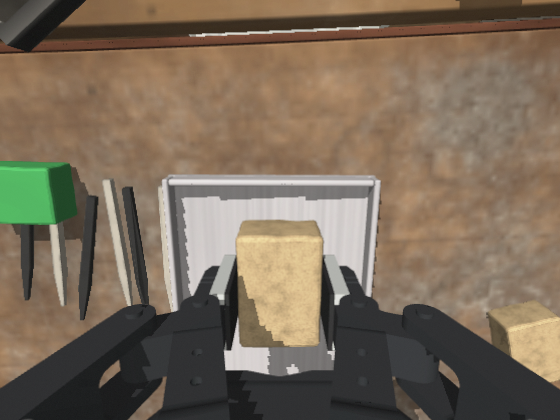

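The brick is held level above the tray. The tray's +y rim shows at row 178 (columns 163–378), which I can use to check the tray position.

```bash
python3 -c "
from h import *
print(unproj('wrist',[(163,178),(378,178)],18).round())"
```

```text
[[423. 137.  18.]
 [549. 131.  18.]]
```

Request:
{"api": "play_rows", "payload": {
  "deltas": [
    [[-0.003, -0.002, 0.025], [0.003, 0, 0.005], 0.8],
    [[-0.001, -0.001, 0.02], [0.003, 0, 0.005], 0.8],
    [[0, 0, 0.01], [0, 0, 0], 0.8],
    [[0, 0, 0], [0, 0, 0], 0.8]
  ]
}}

```text
time: 5.12
tool_pos: [491.6, 97.9, 22.7]
tcp_rot: [179.7, -0.2, 87.0]
ft_force: [-0.3, 0.8, -0.9]
finger_gap: 33.9
```

Request:
{"api": "play_rows", "payload": {
  "deltas": [
    [[0, -0.007, 0.006], [0.003, 0, 0], 0.8],
    [[0, 0, 0], [0, 0, 0], 0.8],
    [[0, 0, 0.003], [0, 0, 0], 0.8],
    [[0, 0, 0], [0, 0, 0], 0.8]
  ]
}}

```text
time: 5.62
tool_pos: [486.1, 98.6, 15.0]
tcp_rot: [179.7, -0.2, 87.0]
ft_force: [0.4, -0.1, -1.3]
finger_gap: 34.1
```

Request:
{"api": "play_rows", "payload": {
  "deltas": [
    [[0, -0.001, 0.003], [0, 0, 0], 0.8],
    [[0, 0, 0.001], [0, 0, 0], 0.8],
    [[0, 0, 0], [0, 0, 0], 0.3],
    [[0, 0, 0], [0, 0, 0], 0.3],
    [[0, 0, -0.03], [0, 0, 0], 0.3],
    [[0, 0, -0.05], [0, 0, 0], 0.3],
    [[0, 0, -0.02], [0, 0, 0], 0.3]
  ]
}}

```text
time: 6.5
tool_pos: [483.2, 98.1, 112.0]
tcp_rot: [179.9, -0.2, 87.0]
ft_force: [-0.1, -0.2, -0.6]
finger_gap: 59.7
```

```bash
python3 -c "
from h import *
plan([655,12,100],104)"
```

```text
4 rows to [655, 12, 100] 104
[[-0.0192, 0.044, 0.003], [0.001, -0.001, -0.074]]
[[-0.0225, 0.0425, 0.003], [0.001, -0.001, -0.074]]
[[-0.0255, 0.0407, 0.003], [0.001, -0.001, -0.074]]
[[-0.0285, 0.0387, 0.003], [0.001, -0.001, -0.074]]
```

Request:
{"api": "play_rows", "payload": {
  "deltas": [
    [[-0.019, 0.044, 0.003], [0, 0, -0.074], 0.3],
    [[-0.022, 0.042, 0.003], [0, 0, -0.074], 0.3],
    [[-0.025, 0.04, 0.003], [0, 0, -0.074], 0.3],
    [[-0.025, 0.033, 0.003], [0, 0, -0.065], 0.3],
    [[0, 0, 0], [0, 0, 0], 0.3]
  ]
}}

```text
time: 7.12
tool_pos: [655.2, 14.1, 104.3]
tcp_rot: [179.4, -0.1, 104.1]
ft_force: [-0.0, 0.3, 0.3]
finger_gap: 59.6
```

```bash
python3 -c "
from h import *
bricks('w4')
plan([655,12,30],104)"
```

```text
(252, 189, 48, 69) centre 655 11 size 32 48 long axis deg 103.9
(15, 0, 30, 61) centre 492 91 size 34 14 long axis deg 85.9
2 rows to [655, 12, 30] 104
[[-0.0016, -0.0003, 0.0372], [0.005, -0.001, 0.0]]
[[-0.0016, -0.0001, 0.0373], [0.005, -0.001, 0.0]]
```

Request:
{"api": "play_rows", "payload": {
  "deltas": [
    [[-0.002, 0, 0.035], [0.005, 0, 0], 0.3],
    [[0, 0, 0.025], [0.005, 0, 0], 0.3],
    [[0, 0, 0.012], [0, 0, 0], 0.3],
    [[0, 0, 0], [0, 0, 0], 0.3]
  ]
}}

```text
time: 7.68
tool_pos: [653.9, 15.3, 31.8]
tcp_rot: [180.0, -0.1, 104.0]
ft_force: [0.0, 0.7, 0.7]
finger_gap: 59.7
```

Request:
{"api": "play_rows", "payload": {
  "deltas": [
    [[-0.003, 0.0, 0.013], [0, 0, 0], 0.3],
    [[0, 0, 0.01], [0, 0, 0], 0.3],
    [[0, 0, 0], [0, 0, 0], 0.3]
  ]
}}

```text
time: 8.05
tool_pos: [656.1, 12.4, 9.6]
tcp_rot: [179.8, -0.1, 104.0]
ft_force: [-0.4, 0.5, -0.2]
finger_gap: 59.9
```

Request:
{"api": "play_rows", "payload": {
  "deltas": [
    [[0, -0.001, 0.003], [0, 0, 0], 0.3],
    [[0, 0, 0], [0, 0, 0], 0.8],
    [[0, 0, 0], [0, 0, 0], 0.8],
    [[0, 0, 0], [0, 0, 0], 0.8],
    [[0, 0, -0.04], [0, 0, 0], 0.8],
    [[0, 0, -0.035], [0, 0, 0], 0.8],
    [[0, 0, 0], [0, 0, 0], 0.8]
  ]
}}

```text
time: 8.93
tool_pos: [654.7, 12.0, 83.4]
tcp_rot: [179.8, -0.1, 104.0]
ft_force: [0.5, 0.3, -1.5]
finger_gap: 33.8
```

```bash
python3 -c "
from h import *
plan([478,-20,70],87)"
```

```text
4 rows to [478, -20, 70] 87
[[0.003, -0.0448, 0.0032], [0.001, -0.001, 0.074]]
[[-0.0004, -0.0449, 0.0032], [0.001, -0.001, 0.074]]
[[-0.0037, -0.0447, 0.0033], [0.001, -0.001, 0.074]]
[[-0.007, -0.0443, 0.0033], [0.001, -0.001, 0.074]]
```

Request:
{"api": "play_rows", "payload": {
  "deltas": [
    [[0.003, -0.045, 0.003], [0, 0, 0.074], 0.8],
    [[0, -0.045, 0.003], [0, 0, 0.074], 0.8],
    [[-0.004, -0.045, 0.003], [0, 0, 0.074], 0.8],
    [[-0.007, -0.037, 0.003], [0, 0, 0.065], 0.8],
    [[0, 0, 0], [0, 0, 0], 0.8],
    [[0, 0, 0.02], [0, 0, 0], 0.8],
    [[0, 0, 0.01], [0, 0, 0], 0.8],
    [[0, 0, 0], [0, 0, 0], 0.8]
  ]
}}

```text
time: 9.93
tool_pos: [476.2, -19.2, 30.4]
tcp_rot: [-179.7, -0.2, 87.2]
ft_force: [-0.9, 1.0, -0.4]
finger_gap: 33.6
```

Request:
{"api": "play_rows", "payload": {
  "deltas": [
    [[-0.001, 0.002, 0.01], [-0.003, 0, 0], 0.8],
    [[0, 0, 0], [0, 0, 0], 0.8],
    [[0, 0, 0.004], [0, 0, 0], 0.8],
    [[0, 0, 0], [0, 0, 0], 0.8]
  ]
}}

```text
time: 10.42
tool_pos: [480.0, -20.3, 16.5]
tcp_rot: [-180.0, -0.2, 87.2]
ft_force: [-0.0, -0.5, -0.9]
finger_gap: 33.6
```

Request:
{"api": "play_rows", "payload": {
  "deltas": [
    [[0, -0.001, 0.004], [0, 0, 0], 0.8],
    [[0, 0, 0.001], [0, 0, 0], 0.8],
    [[0, 0, 0], [0, 0, 0], 0.3],
    [[0, 0, 0], [0, 0, 0], 0.3],
    [[0, 0, -0.03], [0, 0, 0], 0.3],
    [[0, 0, -0.05], [0, 0, 0], 0.3],
    [[0, 0, -0.02], [0, 0, 0], 0.3]
  ]
}}

```text
time: 11.3
tool_pos: [477.6, -20.4, 112.6]
tcp_rot: [-179.8, -0.2, 87.2]
ft_force: [0.2, 0.0, -0.0]
finger_gap: 59.9
```

```bash
python3 -c "
from h import *
plan([600,225,150],95,50)"
```

```text
6 rows to [600, 225, 150] 95
[[0.0419, 0.0184, -0.0061], [-0.001, -0.001, -0.023]]
[[0.0414, 0.0193, -0.0062], [-0.001, -0.001, -0.023]]
[[0.041, 0.0202, -0.0062], [-0.001, -0.001, -0.023]]
[[0.0405, 0.0212, -0.0062], [-0.001, -0.001, -0.023]]
[[0.04, 0.0221, -0.0062], [-0.001, -0.001, -0.023]]
[[0.0395, 0.023, -0.0062], [-0.001, -0.001, -0.023]]
```

Request:
{"api": "play_rows", "payload": {
  "deltas": [
    [[0.042, 0.018, -0.006], [0, 0, -0.023], 0.3],
    [[0.041, 0.019, -0.006], [0, 0, -0.023], 0.3],
    [[0.041, 0.02, -0.006], [0, 0, -0.023], 0.3],
    [[0.04, 0.021, -0.006], [0, 0, -0.023], 0.3],
    [[0.04, 0.022, -0.006], [0, 0, -0.023], 0.3],
    [[0.035, 0.018, -0.006], [0, 0, -0.023], 0.3],
    [[0, 0, 0], [0, 0, 0], 0.3]
  ]
}}

```text
time: 12.18
tool_pos: [600.5, 226.6, 155.7]
tcp_rot: [179.6, -0.2, 95.2]
ft_force: [-0.2, -0.6, 0.2]
finger_gap: 59.9
```

```bash
python3 -c "
from h import *
bricks('w5')
print(unproj('top',[(224,177)],25))"
```

```text
(381, 218, 162, 24) centre 756 216 size 10 136 long axis deg 180.0
(263, 124, 43, 63) centre 604 264 size 32 48 long axis deg 98.6
[[600.63427864 259.17302104  25.        ]]
```

View pics/w5.png

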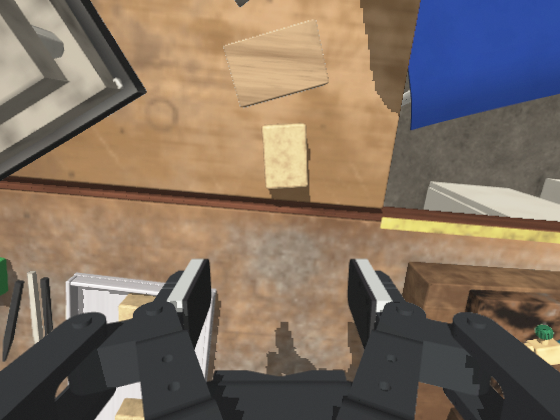

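Brick C is at (285,156) in the wrist view, about (603,263) mm, with clear space around it.

```bash
python3 -c "
from h import *
print(unproj('wrist',[(145,92)],30))
plan([603,263,34],97.5,40)"
```

```text
[[497.12643119 299.62652636  30.        ]]
4 rows to [603, 263, 34] 97.5
[[0.0093, 0.0015, 0.0303], [0.001, -0.001, -0.01]]
[[0.0093, 0.0016, 0.0303], [0.001, -0.001, -0.01]]
[[0.0093, 0.0017, 0.0303], [0.001, -0.001, -0.01]]
[[0.0093, 0.0019, 0.0303], [0.001, -0.001, -0.01]]
```

Request:
{"api": "play_rows", "payload": {
  "deltas": [
    [[0.009, 0.001, 0.03], [0, 0, -0.01], 0.3],
    [[0.009, 0.001, 0.03], [0, 0, -0.01], 0.3],
    [[0.009, 0.001, 0.03], [0, 0, -0.01], 0.3],
    [[0.008, 0.001, 0.02], [0, 0, -0.01], 0.3],
    [[0, 0, 0], [0, 0, 0], 0.3]
  ]
}}

```text
time: 12.85
tool_pos: [600.5, 256.6, 42.6]
tcp_rot: [179.7, -0.0, 97.2]
ft_force: [-0.2, 0.1, -0.0]
finger_gap: 59.8
```

Request:
{"api": "play_rows", "payload": {
  "deltas": [
    [[0.006, 0.003, 0.015], [0, 0, 0], 0.3],
    [[0, 0, 0.012], [0, 0, 0], 0.3],
    [[0, 0, 0], [0, 0, 0], 0.3]
  ]
}}

```text
time: 13.22
tool_pos: [604.8, 262.9, 16.5]
tcp_rot: [179.5, -0.0, 97.2]
ft_force: [-0.4, -0.0, -0.7]
finger_gap: 59.5
```

Request:
{"api": "play_rows", "payload": {
  "deltas": [
    [[0, -0.001, 0.008], [0, 0, 0], 0.3],
    [[0, 0, 0.002], [0, 0, 0], 0.3],
    [[0, 0, 0], [0, 0, 0], 0.8],
    [[0, 0, 0], [0, 0, 0], 0.8],
    [[0, 0, 0], [0, 0, 0], 0.8]
  ]
}}

```text
time: 13.85
tool_pos: [605.2, 263.0, 7.7]
tcp_rot: [179.4, -0.1, 97.2]
ft_force: [-0.5, 0.3, -0.3]
finger_gap: 33.9
```

Request:
{"api": "play_rows", "payload": {
  "deltas": [
    [[0, 0, -0.04], [0.005, 0, 0], 0.8],
    [[0, 0, -0.045], [0.005, 0, 0], 0.8],
    [[0, 0, 0], [0, 0, 0], 0.8]
  ]
}}

```text
time: 14.22
tool_pos: [603.6, 262.5, 93.9]
tcp_rot: [-179.9, -0.0, 97.2]
ft_force: [0.2, -0.6, -2.0]
finger_gap: 34.1
```

```bash
python3 -c "
from h import *
plan([481,39,75],87,50)"
```

```text
6 rows to [481, 39, 75] 87
[[-0.0344, -0.0249, 0.0032], [-0.0, -0.0, 0.03]]
[[-0.0351, -0.0239, 0.0032], [-0.0, -0.0, 0.03]]
[[-0.0358, -0.0228, 0.0032], [-0.0, -0.0, 0.03]]
[[-0.0365, -0.0218, 0.0031], [-0.0, -0.0, 0.03]]
[[-0.0371, -0.0207, 0.0031], [-0.0, -0.0, 0.03]]
[[-0.0377, -0.0196, 0.0031], [-0.0, -0.0, 0.03]]
```

Request:
{"api": "play_rows", "payload": {
  "deltas": [
    [[-0.034, -0.025, 0.002], [0, 0, 0.03], 0.8],
    [[-0.035, -0.024, 0.002], [0, 0, 0.03], 0.8],
    [[-0.036, -0.023, 0.002], [0, 0, 0.03], 0.8],
    [[-0.036, -0.022, 0.002], [0, 0, 0.03], 0.8],
    [[-0.037, -0.021, 0.002], [0, 0, 0.03], 0.8],
    [[-0.032, -0.016, 0.002], [0, 0, 0.025], 0.8],
    [[0, 0, 0], [0, 0, 0], 0.8]
  ]
}}

```text
time: 15.1
tool_pos: [475.2, 40.0, 74.5]
tcp_rot: [-179.5, 0.0, 86.9]
ft_force: [0.2, 0.8, -0.6]
finger_gap: 34.0
```

```bash
python3 -c "
from h import *
plan([481,39,30],87,50)
bricks('w6')"
```

```text
1 rows to [481, 39, 30] 87
[[-0.0006, 0.0062, 0.0445], [-0.008, 0.001, -0.002]]
```

View pics/w6.png

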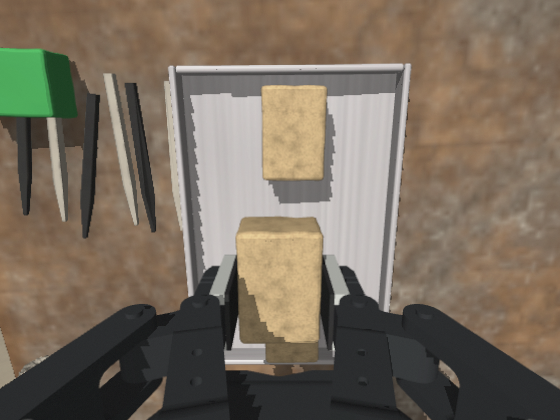

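Brick A lies flat at (294,132) in the tray, brick B shows at the lower edge, and the held brick is between them. I'll check the gap first.

```bash
python3 -c "
from h import *
print(unproj('wrist',[(294,88),(294,178),(290,346)],29).round())"
```

```text
[[489. 122.  29.]
 [487.  75.  29.]
 [480. -33.  29.]]
```

Request:
{"api": "play_rows", "payload": {
  "deltas": [
    [[-0.001, 0.004, 0.02], [-0.004, 0, 0], 0.8],
    [[0, 0, 0.015], [-0.004, 0, 0], 0.8],
    [[0, 0, 0], [0, 0, 0], 0.8],
    [[0, 0, 0], [0, 0, 0], 0.8]
  ]
}}

```text
time: 15.65
tool_pos: [480.8, 42.0, 38.5]
tcp_rot: [179.9, -0.1, 87.1]
ft_force: [1.3, 0.6, -0.4]
finger_gap: 33.9
```

Request:
{"api": "play_rows", "payload": {
  "deltas": [
    [[-0.003, 0, 0.012], [0, 0, 0], 0.8],
    [[0, 0, 0], [0, 0, 0], 0.8],
    [[0, 0, 0.007], [0, 0, 0], 0.8],
    [[0, 0, 0], [0, 0, 0], 0.8]
  ]
}}

```text
time: 16.15
tool_pos: [481.5, 39.0, 19.2]
tcp_rot: [179.8, -0.1, 87.1]
ft_force: [-0.1, 0.1, -1.1]
finger_gap: 33.5
```

Request:
{"api": "play_rows", "payload": {
  "deltas": [
    [[0, 0, 0.005], [0, 0, 0], 0.8],
    [[0, 0, 0.002], [0, 0, 0], 0.8],
    [[0, 0, 0], [0, 0, 0], 0.3],
    [[0, 0, 0], [0, 0, 0], 0.3],
    [[0, 0, -0.03], [0, 0, 0], 0.3],
    [[0, 0, -0.05], [0, 0, 0], 0.3],
    [[0, 0, -0.06], [0, 0, 0], 0.3],
    [[0, 0, -0.06], [0, 0, 0], 0.3]
  ]
}}

```text
time: 17.15
tool_pos: [477.2, 38.9, 212.1]
tcp_rot: [-179.6, -0.0, 87.1]
ft_force: [1.3, -0.0, 0.2]
finger_gap: 59.6
```

```bash
python3 -c "
from h import *
plan([490,-235,250],81,50)"
```

```text
6 rows to [490, -235, 250] 81
[[-0.0455, 0.0044, -0.0064], [-0.001, -0.0, 0.018]]
[[-0.0454, 0.0052, -0.0064], [-0.001, -0.0, 0.018]]
[[-0.0453, 0.006, -0.0064], [-0.001, -0.0, 0.018]]
[[-0.0452, 0.0068, -0.0064], [-0.001, -0.0, 0.018]]
[[-0.0451, 0.0076, -0.0063], [-0.001, -0.0, 0.018]]
[[-0.0449, 0.0085, -0.0063], [-0.001, -0.0, 0.018]]
```

Request:
{"api": "play_rows", "payload": {
  "deltas": [
    [[-0.045, 0.004, -0.008], [0, 0, 0.018], 0.3],
    [[-0.045, 0.005, -0.006], [0, 0, 0.018], 0.3],
    [[-0.045, 0.006, -0.006], [0, 0, 0.018], 0.3],
    [[-0.045, 0.007, -0.006], [0, 0, 0.018], 0.3],
    [[-0.045, 0.008, -0.006], [0, 0, 0.018], 0.3],
    [[-0.038, 0.007, -0.004], [0, 0, 0.018], 0.3],
    [[0, 0, 0], [0, 0, 0], 0.3]
  ]
}}

```text
time: 18.02
tool_pos: [493.8, -234.9, 260.0]
tcp_rot: [179.4, 0.0, 80.9]
ft_force: [-0.8, 0.2, 0.4]
finger_gap: 59.8
```

```bash
python3 -c "
from h import *
print(r.sense()['tool_pos'])
bricks('w7')"
```

```text
[ 493.84669356 -234.86014639  259.95209515]
(196, 335, 96, 30) centre 419 -450 size 34 122 long axis deg 179.7
```

View pics/w7.png

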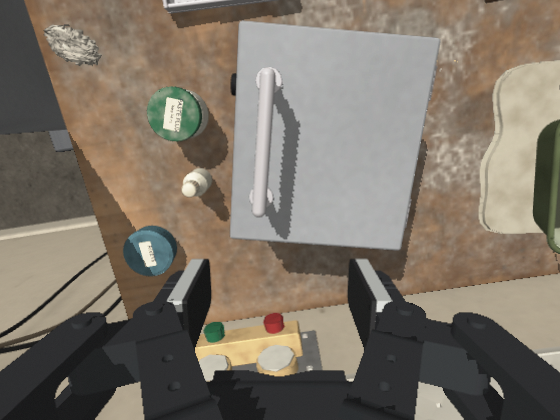

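The bar runs from (267,72) to (260,213) in the wrist view. The lid corners are at (240,22), (438,38), (401,248) and (231,237), and the pot and bottle are clear to the left.

```bash
python3 -c "
from h import *
b=unproj('wrist',[(267,72),(260,213)],164);print(b.round(),b.mean(0).round())
d=b[0]-b[1];print(np.hypot(*d[:2]),np.degrees(np.arctan2(d[1],d[0])))
L=unproj('wrist',[(240,22),(438,38),(401,248),(231,237)],122); print(L.round(),L.mean(0))
b=unproj('top',[(377.2,201.7),(414.4,208)],164);print(b.round())
"
```

```text
[[ 503. -140.  164.]
 [ 482. -232.  164.]] [ 493. -186.  164.]
94.03148125619386 77.33595268137893
[[ 489.  -99.  122.]
 [ 630. -133.  122.]
 [ 594. -294.  122.]
 [ 450. -260.  122.]] [ 541.01195348 -196.64074505  122.        ]
[[ 493. -136.  164.]
 [ 476. -226.  164.]]
```

```bash
python3 -c "
from h import *
plan([492,-186,215],77.3,30)"
```

```text
3 rows to [492, -186, 215] 77.3
[[0.0155, -0.0033, 0.0149], [0.003, -0.0, 0.021]]
[[0.0155, -0.0035, 0.0149], [0.003, -0.0, 0.021]]
[[0.0154, -0.0038, 0.0149], [0.003, -0.0, 0.021]]
```

Request:
{"api": "play_rows", "payload": {
  "deltas": [
    [[0.0155, -0.0035, 0.015], [0.003, 0, 0.021], 0.3],
    [[0.0155, -0.0035, 0.015], [0.003, 0, 0.021], 0.3],
    [[0.015, -0.0035, 0.012], [0.003, 0, 0.021], 0.3],
    [[0, 0, 0], [0, 0, 0], 0.3]
  ]
}}

```text
time: 18.58
tool_pos: [491.9, -181.3, 216.6]
tcp_rot: [179.9, -0.1, 77.4]
ft_force: [-0.8, -0.0, 0.5]
finger_gap: 59.6
```

```bash
python3 -c "
from h import *
plan([492,-186,147],77.3,30)
bricks('w8')"
```

```text
3 rows to [492, -186, 147] 77.3
[[-0.0016, 0.0003, 0.0232], [0.0, -0.001, 0.001]]
[[-0.0016, 0.0003, 0.0232], [0.0, -0.001, 0.001]]
[[-0.0016, 0.0004, 0.0232], [0.0, -0.001, 0.001]]
```

View pics/w8.png

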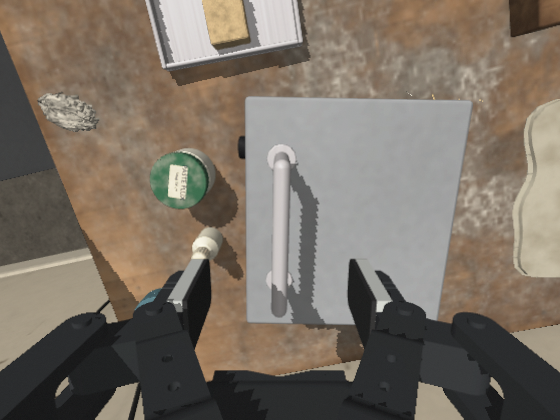

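The bar sits at column 280, centred between the fingers and parallel to the pads. I'll descend and grip.

Request:
{"api": "play_rows", "payload": {
  "deltas": [
    [[-0.002, 0, 0.022], [0, 0, 0], 0.3],
    [[-0.002, 0, 0.018], [0, 0, 0], 0.3],
    [[0, 0, 0.01], [0, 0, 0], 0.3],
    [[0, 0, 0], [0, 0, 0], 0.3]
  ]
}}

```text
time: 19.12
tool_pos: [493.1, -187.0, 168.7]
tcp_rot: [179.6, 0.0, 77.6]
ft_force: [0.1, 0.8, 0.5]
finger_gap: 59.9
```

Request:
{"api": "play_rows", "payload": {
  "deltas": [
    [[0, -0.001, 0.012], [0, 0, 0], 0.3],
    [[0, 0, 0.008], [0.003, 0, 0], 0.3],
    [[0, 0, 0], [0, 0, 0], 0.3]
  ]
}}

```text
time: 19.5
tool_pos: [492.8, -187.2, 148.4]
tcp_rot: [179.7, 0.0, 77.6]
ft_force: [-0.1, 0.1, 1.0]
finger_gap: 60.0
```

```bash
python3 -c "
from h import *
a=eyes.snapshot('top')[140:270,130:450,::-1]; b=eyes.snapshot('side')[150:320,110:430,::-1]
cv2.imwrite('pics/t2.png',cv2.resize(np.vstack([a,b]),None,fx=2,fy=2,interpolation=cv2.INTER_CUBIC))
print(r.sense()['tool_pos'])"
```

```text
[ 493.14209701 -187.39361912  149.12377908]
```

View pics/t2.png

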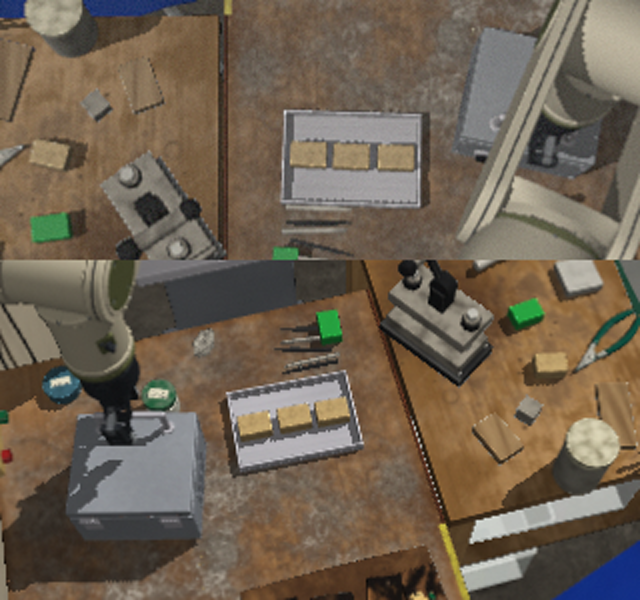

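All three bricks lie flat in the tray, the fourth is on the bench, and the lid is shut. I'll close on the bar now.

Request:
{"api": "play_rows", "payload": {
  "deltas": [
    [[0, 0, 0.002], [0, 0, 0], 1.0],
    [[0, 0, 0], [0, 0, 0], 1.0],
    [[0, 0, 0], [0, 0, 0], 1.0],
    [[0, 0, 0], [0, 0, 0], 1.0],
    [[0, 0, 0], [0, 0, 0], 1.0]
  ],
  "force": 40
}}

```text
time: 20.23
tool_pos: [491.4, -187.2, 147.9]
tcp_rot: [179.9, 0.1, 77.5]
ft_force: [0.3, -0.0, -1.7]
finger_gap: 8.3
```

```bash
python3 -c "
import numpy as np
s=0
a0=np.arctan2(64,125);R=np.hypot(64,125)
for d in range(0,61,6):
    a=a0+np.radians(d); print(d, round(125-R*np.cos(a),1), round(R*np.sin(a)-64,1))
from h import *; s=r.sense(); print(s['tool_pos'],s['tcp_rot'],s['finger_gap'],s['ft_force'],s['joint_pos'])"
```

```text
0 0.0 0.0
6 7.4 12.7
12 16.0 24.6
18 25.9 35.5
24 36.8 45.3
30 48.7 53.9
36 61.5 61.3
42 74.9 67.2
48 88.9 71.7
54 103.3 74.7
60 117.9 76.3
[ 491.379581   -187.17157861  147.93107045] [1.79882971e+02 6.26356597e-02 7.75328853e+01] 8.328699402380513 [ 0.30571553 -0.03389395 -1.65343873] [-2.64174875e+01 -9.73819994e-01  1.02876751e+02 -3.33063498e-02
  7.79683943e+01 -1.39435307e+01]
```

Request:
{"api": "play_rows", "payload": {
  "deltas": [
    [[0, 0.0035, -0.0065], [0, 0, 0], 1.0],
    [[0, 0.0035, -0.0065], [0, 0, 0], 1.0],
    [[0, 0.0045, -0.006], [0, 0, 0], 1.0],
    [[0, 0.0045, -0.006], [0, 0, 0], 1.0],
    [[0, 0.005, -0.0055], [0, 0, 0], 1.0],
    [[0, 0.005, -0.0055], [0, 0, 0], 1.0],
    [[0, 0, 0], [0, 0, 0], 1.0]
  ]
}}

```text
time: 21.1
tool_pos: [517.2, -193.4, 185.5]
tcp_rot: [-179.9, 0.1, 77.5]
ft_force: [-3.7, -1.0, -0.3]
finger_gap: 8.3
```

```bash
cat >> h.py <<'E'
def lid():
    s=r.sense(); ex=np.array([.976,-.216]); d=np.array(s["tool_pos"])-[491.4,-187.2,147.9]
    u=d[:2]@ex; v=d[2]; print("along",u.round(1),"across",(d[:2]@[.216,.976]).round(1),"up",v.round(1),"ang",np.degrees(np.arctan2(64+v,125-u)-np.arctan2(64,125)).round(1),"rad",np.hypot(64+v,125-u).round(1),s["ft_force"].round(1),s["finger_gap"].round(1),s["tcp_rot"].round(1))
E
python3 -c "
from h import *; lid()"
```

```text
Traceback (most recent call last):
  File "h.py", line 36, in lid
    u=d[:2]@ex; v=d[2]; print("along",u.round(1),"across",(d[:2]@[.216,.976]).round(1),"up",v.round(1),"ang",np.degrees(np.arctan2(64+v,125-u)-np.arctan2(64,125)).round(1),"rad",np.hypot(64+v,125-u).round(1),s["ft_force"].round(1),s["finger_gap"].round(1),s["tcp_rot"].round(1))
                                                                                                                                                                                                                                       ^^^^^^^^^^^^^^^^^^^^^
AttributeError: 'float' object has no attribute 'round'
```

Request:
{"api": "play_rows", "payload": {
  "deltas": [
    [[0, 0.008, -0.0065], [0, 0, 0], 1.0],
    [[0, 0.008, -0.006], [0, 0, 0], 1.0],
    [[0, 0.008, -0.0055], [0, 0, 0], 1.0],
    [[0, 0.0085, -0.005], [0, 0, 0], 1.0],
    [[0, 0.009, -0.004], [0, 0, 0], 1.0],
    [[0, 0, 0], [0, 0, 0], 1.0]
  ]
}}

```text
time: 21.85
tool_pos: [557.5, -203.2, 215.3]
tcp_rot: [-179.7, 0.2, 77.5]
ft_force: [-3.1, -0.9, -2.1]
finger_gap: 8.4
```

```bash
sed -i 's/s\["finger_gap"\].round(1)/s["finger_gap"]/' h.py
python3 -c "
from h import *; lid()"
```

```text
along 67.9 across -1.3 up 67.4 ang 39.4 rad 143.3 [-3.1 -0.9 -2.1] 8.420954826746593 [-179.7    0.2   77.5]
```

Request:
{"api": "play_rows", "payload": {
  "deltas": [
    [[0, 0.009, -0.0025], [0, 0, 0], 1.0],
    [[0, 0.009, -0.002], [0, 0, 0], 1.0],
    [[0, 0.0095, -0.0015], [0, 0, 0], 1.0],
    [[0, 0.0095, -0.001], [0, 0, 0], 1.0],
    [[0, 0.005, 0], [0, 0, 0], 1.0],
    [[0, 0, 0], [0, 0, 0], 1.0],
    [[0, 0, 0], [0, 0, 0], 1.0]
  ]
}}

```text
time: 22.72
tool_pos: [600.7, -213.5, 226.0]
tcp_rot: [-180.0, 0.3, 77.4]
ft_force: [-3.1, -1.5, 3.7]
finger_gap: 8.0
```

```bash
python3 -c "
from h import *; lid()"
```

```text
along 112.4 across -2.1 up 78.1 ang 57.8 rad 142.7 [-3.1 -1.5  3.7] 7.960809862046319 [-180.     0.3   77.4]
```

Request:
{"api": "play_rows", "payload": {
  "deltas": [
    [[-0.001, 0.005, 0.001], [0, 0, 0], 1.0],
    [[0, 0, 0], [0, 0, 0], 1.0],
    [[0, 0, 0], [0, 0, 0], 1.0],
    [[0, 0, 0], [0, 0, 0], 1.0],
    [[0, 0, 0], [0, 0, 0], 1.0],
    [[0, 0, 0], [0, 0, 0], 1.0]
  ]
}}

```text
time: 23.48
tool_pos: [605.5, -214.7, 226.4]
tcp_rot: [179.9, 0.2, 77.5]
ft_force: [-2.8, -0.2, 4.3]
finger_gap: 8.0
```

```bash
python3 -c "
from h import *; lid()
a=eyes.snapshot('top')[110:270,250:450,::-1]; b=eyes.snapshot('side')[180:330,110:310,::-1]
cv2.imwrite('pics/t3.png',cv2.resize(np.vstack([a,b]),None,fx=1.9,fy=1.9,interpolation=cv2.INTER_CUBIC))
# expected lid underside-front and top-front corners at given angles
ex=np.array([.976,-.216,0]);ey=np.array([.216,.976,0]);ez=np.array([0,0,1]);h=np.array([614,-213,100.])
for g in (54,60,66):
    t=np.radians(g); U=-ex*np.cos(t)+ez*np.sin(t); N=ex*np.sin(t)+ez*np.cos(t)
    P=[h+150*U+n*N+s*ey for s in (-85,85) for n in (0,22)]
    print(g,((proj('side',P)-[110,180])*1.9+[0,304]).round().tolist(),((proj('top',P)-[250,110])*1.9).round().tolist())
lid()"
```

```text
along 117.3 across -2.2 up 78.5 ang 59.8 rad 142.7 [-2.8 -0.2  4.3] 7.988933978204797 [179.9   0.2  77.5]
54 [[49.0, 402.0], [45.0, 410.0], [173.0, 398.0], [171.0, 406.0]] [[363.0, 149.0], [368.0, 133.0], [227.0, 123.0], [231.0, 107.0]]
60 [[46.0, 408.0], [42.0, 418.0], [172.0, 404.0], [170.0, 413.0]] [[366.0, 138.0], [371.0, 121.0], [230.0, 111.0], [234.0, 94.0]]
66 [[43.0, 416.0], [40.0, 427.0], [171.0, 411.0], [169.0, 422.0]] [[370.0, 125.0], [374.0, 108.0], [233.0, 99.0], [237.0, 82.0]]
along 117.3 across -2.2 up 78.4 ang 59.8 rad 142.6 [-2.1 -2.   4. ] 8.55720146463548 [179.9   0.2  77.5]
```

View pics/t3.png

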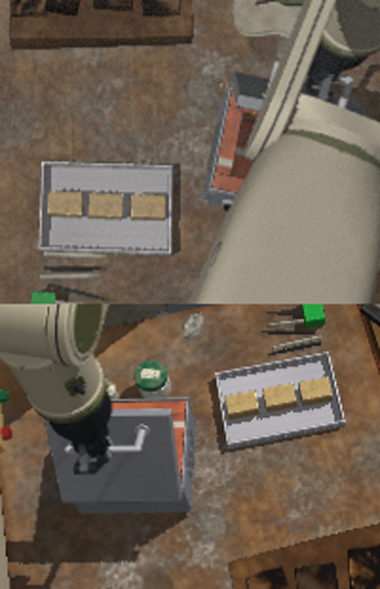

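```bash
python3 -c "
from h import *; lid(); print(r.sense()['qd'].round(2), r.sense()['time']); print(r.hand_in())"
```

```text
along 117.3 across -2.2 up 78.4 ang 59.8 rad 142.6 [-2.1 -2.   4. ] 8.55720146463548 [179.9   0.2  77.5]
[-0.04  0.04 -0.09  0.03  0.02  0.02] 23.575
the job is handed in; nothing more can be done
None
```

I put three bricks in the tray and left the fourth on the bench. I then raised the kiln lid by its grip bar and handed the job in at 23.6 s, still holding the lid at about 60°.

- **Bricks:** the last top and side pictures show three bricks lying flat side by side in the tray. The fourth was flat on the left bench before the lift, and I did not touch it after that.
- **Lid angle:** the gripper's path works out to 59.8°. The lid's edges in the pictures agree with 60° to within a few degrees, though the top view hints at slightly more, about 60–63°.
- **Grip:** the fingers were closed on the bar at about 8 mm, and the arm was practically still. The bar is 10 mm thick, but the gripper also read about 1 mm low on the bricks.
- **Bystanders:** I saw no contact with the flux pot or the glue bottle. The pot was in view and in place in the last side picture. The bottle was hidden behind the arm, so I did not check it again after the lift.

One measurement disagreed: the gripper ended about 2 mm outside the arc expected for the bar. That is within the calibration error and changes the angle very little.

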